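Feel for the heavy side of a tumbling mixer's wheel and hold it down

TASK

The six brown bottles on the wheel of the tumbling mixer look alike but are packed unequally. Turn the wheel by hand, this way and that, to feel which side of it is heavy, bring that side straight down, and finish while still gripping the wheel and holding it there, so that a trim weight can be clipped on at the top. Never let the wheel spin fast, and leave everything else on the bench where it is.

Things in the scene. Friction and masses are not known exactly. Their poses are not given: they have to be found in the camera images.
- hub (a point): centre of the mixer's wheel: on the axle, half-way through the wheel's plate, 160 mm above the bench. It belongs to the stand, which is fixed to the bench, and does not turn. Its x axis is level and points along the axle out of the wheel's face, away from the motor housing behind; z points up. The wheel is an upright round blue-grey plate, 270 mm across, 12 mm thick.
- wheel_top (a point): the topmost point of the wheel's edge, half-way through its thickness, 135 mm above the hub point; fixed on the stand, axes as the hub. A good place to grip the plate across its 12 mm: its outer 31 mm is bare on both faces. Nearer the axle six brown bottles are clipped to the face like spokes, up to 104 mm from the axle, standing out 45 mm from the plate's middle.
- wheel: the wheel with its six bottles, turning as one piece on the axle, either way, without a stop. Origin at the hub point, x axis along the axle as the hub's; its z axis points from the axle to the red mark on the wheel's edge (the other bottles have black marks, every 60 degrees). The heavy side may lie anywhere round the wheel and has nothing to do with the marks.
- motor (a point): centre of the top of the motor housing (120 mm along the axle x 150 mm), 204 mm above the bench; it begins 65 mm behind the plate's middle. The motor is off, but its gears drag on the axle, the same either way: a steady 0.125 Nm, and 0.12 Nm per rad/s more.
- axle (a point): point on the axle 30 mm behind the hub point. The heavy side pulls the wheel round with 0.21 to 0.28 Nm when level with the axle. Let go, the wheel stays where it is while the heavy side is within about 25 degrees of straight down or straight up; else it sags down, and the drag stops it after a few seconds, 26 to 37 degrees short of straight down: equally far short from either side.
- amber_big_c (a point): bystander, not to be moved: brown glass bottle with a black cap, 86 mm across, 165 mm tall. Point at its centre.
- amber_small_c (a point): bystander, not to be moved: brown glass bottle with a black cap, 68 mm across, 128 mm tall. Point at its centre.
- blue_cap_c (a point): bystander, not to be moved: clear glass bottle with a blue cap, 70 mm across, 140 mm tall. Point at its centre.
- trim_a_c (a point): bystander, not to be moved: steel trim weight lying in front of the wheel: a disc 36 mm across with a small knob, 34 mm tall. Point at its centre.
- trim_b_c (a point): bystander, not to be moved: second trim weight, the same as the first. Point at its centre.
- tip_box_c (a point): bystander, not to be moved: blue pipette-tip box with a clear lid, 120 x 84 x 70 mm. Point at its centre.
- pipette_c (a point): bystander, not to be moved: dark blue and grey pipette lying on the bench, 260 mm long, 28 mm thick. Point at its centre.

How it is judged:
At the end, for the whole second after the job is handed in: the fingers grip the wheel (contact force above 8 N), the wheel is still (under 0.2 rad/s) and its heavy side hangs straight below the axle to within 12 degrees either way, all through the last second (z of load_c0 in the frame of hub below -0.06847 m and contact force between the fingers and wheel above 8 N and angular speed of wheel below 0.2 rad/s); the arm keeps its last pose, push and grip.
It fails at once if the wheel spins faster than 3 rad/s (angular speed of wheel above 3 rad/s).
It fails at once if a bystander is moved by more than 15 mm (distance of any of amber_big_c, amber_small_c, blue_cap_c, trim_a_c, trim_b_c, tip_box_c, pipette_c from where it was at the start of the episode above 0.015 m).
It also fails if it takes over 72 s, if anything falls off the work surface, if the arm or the gripper's body presses on something with over 40 N, if the wrist force passes 120 N, or if a joint passes its speed limit or range.

ROBOT

A 7-joint arm with a two-finger parallel gripper is mounted at the origin on the work surface. World frame = base frame: x ahead of the robot, y to its left, z up, the work surface at z = 0. Lengths are in m, angles in rad, forces in N, time in s.
With the tool pointing down it reaches from about 0.4 to 0.875 m from the base axis. Payload 6.5 kg.
Tool frame: the origin (TCP) lies midway between the tips of the shut fingers; the grasp point (between the pads) lies 19 mm behind it (manip.grasp_offset is the distance from the TCP to the grasp point, in m); z points along the fingers, y is the line along which they close (so a half turn about z gives the same grasp; the last joint's range is limited). The gripper opens to 85 mm and grips with 20 to 120 N. Pads are 22 mm wide; open, the fingers measure 114 mm over their backs; the gripper's body (76 mm by 85 mm) begins 54 mm behind the grasp point. The pads swing forward as they close: fully open they stand 13 mm farther back than shut.
Start: joints at [1.142, 0.536, -0.004, 1.538, 0.003, 1.067, -0.071], TCP at [0.231, -0.608, 0.231] pointing down, gripper open.
Joint ranges: [-2.7, 2.7], [-0.37, 2.16], [-1.27, 1.26], [0.24, 2.4], [-1.31, 4.45], [0.19, 1.91], [-2.76, 2.76]. Speed limits (rad/s): [2.39, 2.39, 3.14, 3.14, 3.14, 3.14, 3.14].

INTERFACE

Orientations are given as a unit quaternion [w, x, y, z].
In Python, from cell import observe, vision, ticket, finder, manip gives the robot as it stands.
- The arm moves only by the shell command python3 -m handwheel 'ROWS' [FORCE]. ROWS is JSON, a list of rows, each an object of numbers: "dx", "dy", "dz": the shift along the tool's x, y, z in units of 30 mm (1.0 is 30 mm); "wx", "wy", "wz": the turn, a rotation vector about the tool's x, y, z in units of 5 degrees (1.0 is 5 degrees); "grip": the opening, from -1 (shut) to 1 (fully open), so that 0 is half open. A call has 1 to 12 rows; each row is the pose to reach, as a shift and turn from the pose commanded when the call began, along the tool's axes at that moment; what a row does not reach only later rows make up. A row lasts 1/12 s, in which the tool goes at most 41.7 mm and 7.16 degrees, less where a joint would pass 70% of its speed; a pose out of reach is approached as far as the arm can. A call with a gripper value outside its range is refused whole. The fingers move at their own pace and stop on an object; FORCE is the grip in N (left out, the last holds). Time passes only in rows, so rows that repeat a pose let the fingers close. It gives the time, the measured TCP pose, the force, the opening and the grip force at its end, in the units of the state.
- observe(): the state, without advancing time (a new reading comes with each control period).
- vision.grab_frame(name): name is "scene" or "top"; returns a dict with "frame" (384x512x3 uint8, blue, green, red), "range_z" (384x512 float32, m along the optical axis (not along the pixel's ray), 0 where there is no reading), "fx", "fy", "cx", "cy" (pixels), "world_to_cam" (4x4, takes a point from world to camera coordinates). Camera axes: x right, y up, looking along -z (the intrinsics and any distortion apply to the point x, -y, -z); pixel columns grow to the right and rows downward; lengths in m; the calibration is good to about 2 mm. A picture is of the moment at which its call begins.
- ticket.close_job(): hands the job in; it is judged then, once.
Trained networks look in the newest picture that a camera, given by its name, has taken for a name from the list of things; names that differ only in an ending like _2 or _b are one class to them, and where a whole thing is asked for, a point or a joint stands for the part that bears it (a point fixed in the world has none). Each returns a list of dicts, best first, with "score" (0 to 1); they miss things now and then, are a little off and sometimes report something else, mostly with a low value. They report only what shows in the picture. A call takes as long as a camera call.
- finder.search_frame(camera, label): "xy" ([column, row] in pixels, amid what is visible of it).
- finder.silhouettes(camera, label): "mask" (384x512 bool, what is visible of it) and "xy" ([column, row] in pixels, amid what is visible of it).
The state is a dict: "clock": time; "joint_positions": joint angles; "joint_velocities": joint speeds; "joint_efforts": joint torques, N m; "position": TCP position; "ee_rot": TCP orientation; "wrist_force": force on the tool from outside, world axes, zero at the start; "moment": the same for the moment, N m; "finger_gap": finger opening in m; "gripper_force": force on a finger pad.
Only numpy, scipy, OpenCV 4.12 (cv2) and the standard library are available. Lean on these libraries where they do the work, as an engineer would, in place of code of your own. Each camera call takes 0.05 s, during which the arm holds its last target. There are 200 camera calls.

## Working session

There is one attempt and no reset: what is moved stays moved. The work goes in short steps, Python scripts to look and compute and a shell command to move; the robot and the scene stay as the last step left them, time stands still between calls to the robot, and variables do not carry over. Pictures are saved under pics/ and viewed, at most 10 in all, crops included, and the job is handed in when it is done.

```bash
mkdir -p pics; ls; cat > h.py <<'E'
import numpy as np, cv2
from cell import observe, vision, ticket, finder, manip
def px2w(f,u,v,d=None):
    d=f["range_z"][int(round(v)),int(round(u))] if d is None else d
    c=np.array([(u-f["cx"])/f["fx"]*d,-(v-f["cy"])/f["fy"]*d,-d,1])
    return (np.linalg.inv(f["world_to_cam"])@c)[:3]
def cloud(f,mask):
    vs,us=np.nonzero(mask&(f["range_z"]>0)); d=f["range_z"][vs,us]
    c=np.stack([(us-f["cx"])/f["fx"]*d,-(vs-f["cy"])/f["fy"]*d,-d,np.ones_like(d)])
    return (np.linalg.inv(f["world_to_cam"])@c)[:3].T
E
python3 - <<'E'
from h import *
fs={n:vision.grab_frame(n) for n in("scene","top")}
cv2.imwrite("pics/a.png",np.vstack([cv2.resize(fs[n]["frame"],(400,300)) for n in fs]))
for n in fs:
    f=fs[n]
    print(n,[k for k in f],np.round(np.linalg.inv(f["world_to_cam"]),3).tolist())
    for l in("wheel","wheel_top","hub","motor"):
        r=finder.silhouettes(n,l)[:2] if l=="wheel" else finder.search_frame(n,l)[:2]
        for q in r:
            u,v=q["xy"]; print(n,l,round(q["score"],2),np.round(q["xy"]),np.round(px2w(f,u,v),3))
            if l=="wheel":
                p=cloud(f,q["mask"]); print(len(p),np.percentile(p,[1,50,99],axis=0).round(3).tolist())
s=observe();print(s["position"],s["ee_rot"],s["finger_gap"],s["clock"],manip.grasp_offset)
E
```

```text
pics
scene ['frame', 'range_z', 'fx', 'fy', 'cx', 'cy', 'world_to_cam'] [[0.514, -0.649, 0.561, 1.165], [0.858, 0.38, -0.346, -0.369], [0.011, 0.66, 0.752, 1.027], [0.0, 0.0, 0.0, 1.0]]
scene wheel 0.81 [252. 204.] [ 0.601 -0.018  0.224]
4250 [[0.347, -0.085, 0.002], [0.567, -0.011, 0.191], [0.656, 0.075, 0.293]]
scene wheel_top 0.56 [254. 203.] [ 0.604 -0.014  0.23 ]
scene hub 0.85 [254. 206.] [ 0.607 -0.016  0.224]
scene motor 0.68 [253. 203.] [ 0.601 -0.015  0.229]
top ['frame', 'range_z', 'fx', 'fy', 'cx', 'cy', 'world_to_cam'] [[0.027, 0.998, -0.062, 0.423], [-1.0, 0.027, -0.004, 0.019], [-0.002, 0.062, 0.998, 1.49], [0.0, 0.0, 0.0, 1.0]]
top wheel 0.93 [269. 176.] [ 0.533 -0.007  0.273]
1361 [[0.447, -0.084, 0.014], [0.547, -0.013, 0.225], [0.647, 0.074, 0.296]]
top wheel_top 0.71 [253. 189.] [0.5   0.04  0.193]
top hub 0.82 [258. 193.] [0.489 0.026 0.176]
top hub 0.52 [378. 155.] [ 0.629 -0.369  0.11 ]
top motor 0.78 [249. 187.] [0.505 0.054 0.196]
[ 0.23068416 -0.60767236  0.23126698] [-7.18590682e-06  9.83589937e-01  1.80418501e-01 -7.45931016e-06] 0.08555661653077437 0.5 0.0187
```

View pics/a.png

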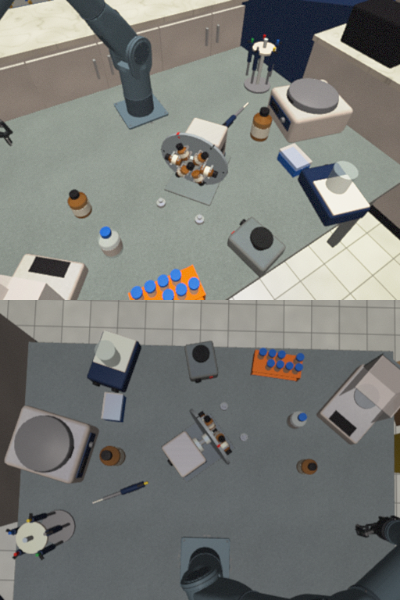

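```bash
python3 - <<'E'
from h import *
# plate fit: top camera points on the rim band above z=.2
f=vision.grab_frame("scene"); g=vision.grab_frame("top")
P=np.vstack([cloud(x,finder.silhouettes(n,"wheel")[0]["mask"]) for n,x in(("scene",f),("top",g))])
P=P[P[:,2]>0.1]
from numpy.random import default_rng
r=default_rng(0);best=(0,)
for _ in range(3000):
    a,b=P[r.integers(len(P),size=2),:2]; d=b-a; L=np.hypot(*d)
    if L<.08: continue
    n=np.array([-d[1],d[0]])/L; k=abs((P[:,:2]-a)@n)<.004
    if k.sum()>best[0]: best=(k.sum(),k)
Q=P[best[1]]; c=Q[:,:2].mean(0); n=np.linalg.svd(Q[:,:2]-c,full_matrices=False)[2][1]
t=np.array([-n[1],n[0]]); s=(Q[:,:2]-c)@t
print(len(P),len(Q),c,n,np.degrees(np.arctan2(n[1],n[0])))
# circle fit on edge: top surface
for z in(.15,.2,.25,.28):
    m=abs(Q[:,2]-z)<.01; print(z,np.percentile(s[m],[1,99]),m.sum())
T=P[P[:,2]>.285]; print("toppts",len(T),T.mean(0),((T[:,:2]-c)@n).min(),((T[:,:2]-c)@n).max(),((T[:,:2]-c)@t).mean(),P[:,2].max())
print("n-range",np.percentile((P[:,:2]-c)@n,[1,10,50,90,99]))
E
```

```text
5076 2094 [ 0.56188277 -0.00099433] [ 0.60131105 -0.79901503] -53.03614746657492
0.15 [-0.14193299  0.12373958] 138
0.2 [-0.13712198  0.11828918] 216
0.25 [-0.11124437  0.09403959] 341
0.28 [-0.08582513  0.064367  ] 277
toppts 314 [ 0.55038527 -0.00305885  0.29120512] -0.013345208013322278 0.0030159968353976573 -0.01042809769226075 0.29878246147968834
n-range [-0.02592944 -0.00968411  0.00146548  0.03471682  0.03967976]
```

The view shows the wheel face turned toward the scene camera, with the red mark at upper left (about (228,171) px full frame). The motor housing is behind and the trim weights lie in front. The fit gives the hub at (0.551, -0.002, 0.16) and the axle azimuth as -53°. The 137 mm half-width and 0.2988 top agree with the sizes given. I'll move above the rim.

```bash
cat >> h.py <<'E'
H=np.array([.5507,-.0019,.160]); N=np.array([.6013,-.799,0]); T=np.array([.799,.6013,0])
def mark(show=None,save=None):
    f=vision.grab_frame("scene"); im=f["frame"]; h=cv2.cvtColor(im,cv2.COLOR_BGR2HSV)
    W=np.linalg.inv(f["world_to_cam"]); o=W[:3,3]
    m=((h[...,0]<6)|(h[...,0]>174))&(h[...,1]>150)&(h[...,2]>90)
    vs,us=np.nonzero(m); d=np.stack([(us-f["cx"])/f["fx"],-(vs-f["cy"])/f["fy"],-np.ones(len(us))],1)@W[:3,:3].T
    s=((H+.006*N-o)@N)/(d@N); q=o+d*s[:,None]-H
    y,z=q@T,q[:,2]; r=np.hypot(y,z); k=(r>.09)&(r<.15)
    a=np.degrees(np.arctan2(-y[k].mean(),z[k].mean())) if k.any() else None
    if save: cv2.imwrite(save,cv2.resize(im[100:300,160:360],(600,600)))
    print("t",round(observe()["clock"],2),"red deg",a,"n",k.sum(),"r",r[k].mean() if k.any() else None)
    return a
def st():
    s=observe(); p=s["position"]; q=s["ee_rot"]
    from scipy.spatial.transform import Rotation as R
    M=R.from_quat(np.r_[q[1:],q[0]]).as_matrix(); d=p-H
    print("hub frame TCP x,y,z",np.round([d@N,d@T,d[2]],4),"R",round(np.hypot(d@T,d[2]),4),"ang",round(np.degrees(np.arctan2(-(d@T),d[2])),1),
     "tool z in hub",np.round([M[:,2]@N,M[:,2]@T,M[2,2]],3),"y.n",round(M[:,1]@N,4),"err hub in tool",np.round(M.T@(H-p),4))
    F=s["wrist_force"];m=s["moment"];print("gap",round(s["finger_gap"],4),"grip",s["gripper_force"],"F hub",np.round([F@N,F@T,F[2]],2),"M hub",np.round([m@N,m@T,m[2]],3),"tau about axle",round(float(np.cross(d,F)@N+m@N),3),round(float(np.cross(d,F)@N),3),"j",np.round(s["joint_positions"],2))
E
python3 -m handwheel '[{"dz":-1.4},{"dz":-2.8},{"dz":-4.2,"wz":-1},{"dx":1,"dy":-0.9,"dz":-5.2,"wz":-2},{"dx":2,"dy":-1.8,"dz":-5.2,"wz":-3.2},{"dx":3,"dy":-2.6,"dz":-5.2,"wz":-3.2},{"dx":4,"dy":-3.5,"dz":-5.2,"wz":-3.2},{"dx":5,"dy":-4.4,"dz":-5.2,"wz":-3.2},{"dx":6,"dy":-5.3,"dz":-5.2,"wz":-3.2},{"dx":7,"dy":-6.2,"dz":-5.2,"wz":-3.2},{"dx":8,"dy":-7,"dz":-5.2,"wz":-3.2},{"dx":9,"dy":-7.9,"dz":-5.2,"wz":-3.2}]' 40
python3 - <<'E'
from h import *
mark(save="pics/b.png"); st()
E
```

```text
t 0.75 red deg 2.755634527030954 n 10 r 0.1363359156906757
hub frame TCP x,y,z [ 0.2916 -0.62    0.0713] R 0.624 ang 83.4 tool z in hub [-0. -0. -1.] y.n 0.9604 err hub in tool [ 0.5142 -0.4527  0.0713]
gap 0.0855 grip 0.0 F hub [-0.94  0.13  0.6 ] M hub [0.001 0.053 0.003] tau about axle -0.377 -0.379 j [ 1.14  0.54 -0.    1.54  0.    1.07 -0.07]schema error: expected keys dx, dy, dz, wx, wy, wz, grip
```

View pics/b.png

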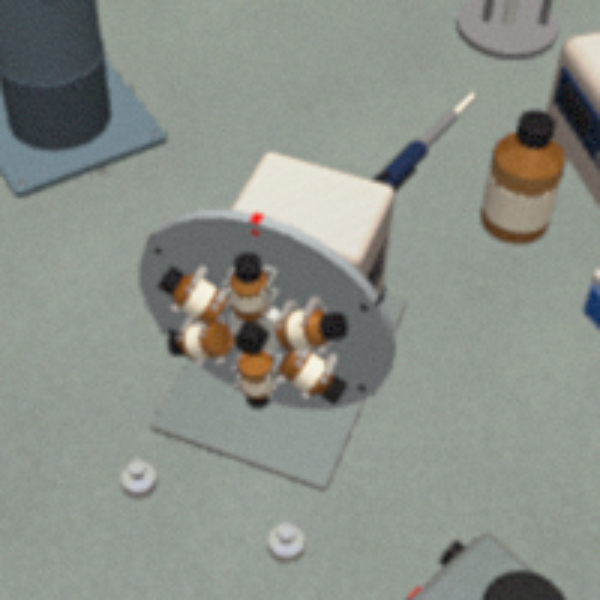

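The close view puts the red mark near the top (crop (257,220)), with the rim clear. Every row has to carry all the keys.

```bash

python3 -m handwheel '[{"dx":0,"dy":0,"dz":-1.4,"wx":0,"wy":0,"wz":0,"grip":1},{"dx":0,"dy":0,"dz":-2.8,"wx":0,"wy":0,"wz":0,"grip":1},{"dx":0,"dy":0,"dz":-4.2,"wx":0,"wy":0,"wz":-1,"grip":1},{"dx":1,"dy":-0.9,"dz":-5.2,"wx":0,"wy":0,"wz":-2,"grip":1},{"dx":2,"dy":-1.8,"dz":-5.2,"wx":0,"wy":0,"wz":-3.2,"grip":1},{"dx":3,"dy":-2.6,"dz":-5.2,"wx":0,"wy":0,"wz":-3.2,"grip":1},{"dx":4,"dy":-3.5,"dz":-5.2,"wx":0,"wy":0,"wz":-3.2,"grip":1},{"dx":5,"dy":-4.4,"dz":-5.2,"wx":0,"wy":0,"wz":-3.2,"grip":1},{"dx":6,"dy":-5.3,"dz":-5.2,"wx":0,"wy":0,"wz":-3.2,"grip":1},{"dx":7,"dy":-6.2,"dz":-5.2,"wx":0,"wy":0,"wz":-3.2,"grip":1},{"dx":8,"dy":-7,"dz":-5.2,"wx":0,"wy":0,"wz":-3.2,"grip":1},{"dx":9,"dy":-7.9,"dz":-5.2,"wx":0,"wy":0,"wz":-3.2,"grip":1}]' 40
python3 - <<'E'
from h import *
mark(); st()
E
```

```text
clock: 1.75
position: [0.3995, -0.2888, 0.3876]
ee_rot: [0.0, 0.949, 0.315, 0.0]
wrist_force: [0.6, -0.6, -0.2]
finger_gap: 0.085
gripper_force: 0.0
t 1.8 red deg -3.239031117246677 n 11 r 0.13662069598387805
hub frame TCP x,y,z [ 0.1341 -0.2842  0.2279] R 0.3643 ang 51.3 tool z in hub [-0.001  0.005 -1.   ] y.n 1.0 err hub in tool [ 0.2842 -0.1316  0.2293]
gap 0.0856 grip 0.0 F hub [-3.02  6.99 -0.02] M hub [0.434 0.206 0.044] tau about axle -1.156 -1.589 j [ 0.76  0.14 -0.27  1.72  0.03  1.29 -0.44]
```

```bash

python3 -m handwheel '[{"dx":1.2,"dy":-0.6,"dz":0,"wx":0,"wy":0,"wz":0,"grip":1},{"dx":2.4,"dy":-1.1,"dz":0,"wx":0,"wy":0,"wz":0,"grip":1},{"dx":3.6,"dy":-1.7,"dz":0,"wx":0,"wy":0,"wz":0,"grip":1},{"dx":4.8,"dy":-2.2,"dz":0,"wx":0,"wy":0,"wz":0,"grip":1},{"dx":6,"dy":-2.8,"dz":0,"wx":0,"wy":0,"wz":0,"grip":1},{"dx":7.2,"dy":-3.4,"dz":0.2,"wx":0,"wy":0,"wz":0,"grip":1},{"dx":8.4,"dy":-3.9,"dz":0.5,"wx":0,"wy":0,"wz":0,"grip":1},{"dx":9.47,"dy":-4.39,"dz":1,"wx":0,"wy":0,"wz":0,"grip":1},{"dx":9.47,"dy":-4.39,"dz":1.8,"wx":0,"wy":0,"wz":0,"grip":1},{"dx":9.47,"dy":-4.39,"dz":1.8,"wx":0,"wy":0,"wz":0,"grip":1},{"dx":9.47,"dy":-4.39,"dz":1.8,"wx":0,"wy":0,"wz":0,"grip":1}]' 40
python3 - <<'E'
from h import *
mark(save="pics/c.png"); st()
g=vision.grab_frame("top"); cv2.imwrite("pics/d.png",cv2.resize(g["frame"][120:260,180:340],(640,560)))
E
```

```text
clock: 2.72
position: [0.5469, -0.0153, 0.3325]
ee_rot: [-0.0, 0.949, 0.316, -0.001]
wrist_force: [0.5, -0.1, 1.4]
finger_gap: 0.0851
gripper_force: 0.0
t 2.77 red deg -3.4362373277800926 n 9 r 0.1374454568251312
hub frame TCP x,y,z [ 0.0093 -0.0108  0.1738] R 0.1742 ang 3.6 tool z in hub [ 0. -0. -1.] y.n 1.0 err hub in tool [ 0.0109 -0.0094  0.1738]
gap 0.0859 grip 0.0 F hub [0.42 0.12 0.14] M hub [-0.054  0.027  0.006] tau about axle -0.076 -0.022 j [ 0.32  0.3  -0.47  1.67  0.15  1.21 -1.11]
```

View pics/c.png

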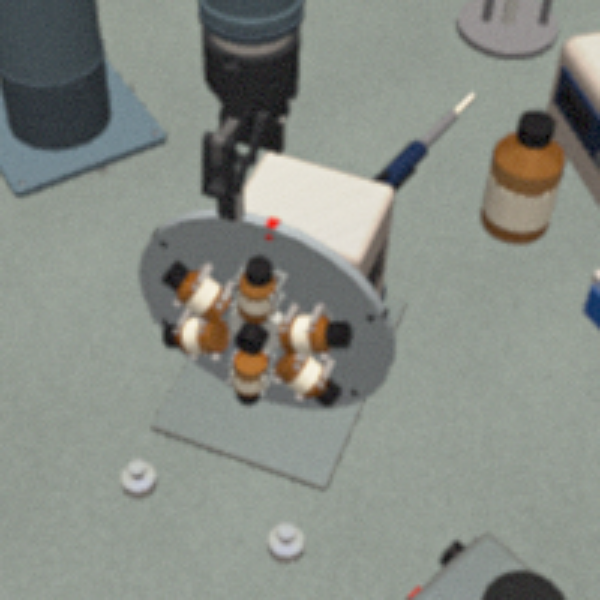

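The wheel sagged clockwise as seen from its face and came to rest with red at about -3.4° (crop (272,225)). The fingers straddle the top just left of red. The heavy side is therefore about 31° short of down. Next I'll descend and grip.

```bash

python3 -m handwheel '[{"dx":0.36,"dy":-0.31,"dz":0,"wx":0,"wy":0,"wz":0,"grip":1},{"dx":0.36,"dy":-0.31,"dz":0,"wx":0,"wy":0,"wz":0,"grip":1},{"dx":0.36,"dy":-0.31,"dz":0.7,"wx":0,"wy":0,"wz":0,"grip":1},{"dx":0.36,"dy":-0.31,"dz":1.4,"wx":0,"wy":0,"wz":0,"grip":1},{"dx":0.36,"dy":-0.31,"dz":2.16,"wx":0,"wy":0,"wz":0,"grip":1},{"dx":0.36,"dy":-0.31,"dz":2.16,"wx":0,"wy":0,"wz":0,"grip":1}]' 40
python3 - <<'E'
from h import *
mark(); st()
E
```

```text
clock: 3.32
position: [0.5485, -0.0024, 0.2657]
ee_rot: [-0.0, 0.949, 0.315, -0.003]
wrist_force: [-1.7, -0.7, -0.4]
finger_gap: 0.0849
gripper_force: 0.0
t 3.37 red deg -3.4447024489701037 n 12 r 0.13712961558303963
hub frame TCP x,y,z [-0.0005 -0.0009  0.1078] R 0.1078 ang 0.5 tool z in hub [-0.001 -0.003 -1.   ] y.n 1.0 err hub in tool [0.0012 0.0006 0.1078]
gap 0.0854 grip 0.0 F hub [0.49 0.14 1.22] M hub [-0.009  0.021 -0.037] tau about axle -0.025 -0.016 j [ 0.29  0.37 -0.47  1.74  0.19  1.08 -1.17]
```

```bash

python3 -m handwheel '[{"dx":0,"dy":0,"dz":0,"wx":0,"wy":0,"wz":0,"grip":-0.5},{"dx":0,"dy":0,"dz":0,"wx":0,"wy":0,"wz":0,"grip":-1},{"dx":0,"dy":0,"dz":0,"wx":0,"wy":0,"wz":0,"grip":-1},{"dx":0,"dy":0,"dz":0,"wx":0,"wy":0,"wz":0,"grip":-1},{"dx":0,"dy":0,"dz":0,"wx":0,"wy":0,"wz":0,"grip":-1},{"dx":0,"dy":0,"dz":0,"wx":0,"wy":0,"wz":0,"grip":-1},{"dx":0,"dy":0,"dz":0,"wx":0,"wy":0,"wz":0,"grip":-1},{"dx":0,"dy":0,"dz":0,"wx":0,"wy":0,"wz":0,"grip":-1}]' 40
python3 - <<'E'
from h import *
mark(); st()
E
```

```text
clock: 4.03
position: [0.5509, -0.0005, 0.269]
ee_rot: [0.0, 0.949, 0.316, 0.0]
wrist_force: [-0.7, 1.4, 3.8]
finger_gap: 0.0111
gripper_force: 40.7
t 4.08 red deg None n 0 r None
hub frame TCP x,y,z [-0.001  0.001  0.109] R 0.109 ang -0.5 tool z in hub [ 0.     0.001 -1.   ] y.n 1.0 err hub in tool [-0.0011  0.001   0.109 ]
gap 0.0111 grip 40.756402015686035 F hub [-0.71 -0.89  4.73] M hub [-0.163  0.303  0.003] tau about axle -0.06 0.102 j [ 0.29  0.37 -0.47  1.74  0.19  1.08 -1.17]
```

```bash

python3 -m handwheel '[{"dx":0.13,"dy":0,"dz":0,"wx":0,"wy":-0.4,"wz":0,"grip":-1},{"dx":0.38,"dy":0,"dz":0.02,"wx":0,"wy":-1.2,"wz":0,"grip":-1},{"dx":0.63,"dy":0,"dz":0.06,"wx":0,"wy":-2,"wz":0,"grip":-1},{"dx":0.88,"dy":0,"dz":0.11,"wx":0,"wy":-2.8,"wz":0,"grip":-1},{"dx":1.12,"dy":0,"dz":0.18,"wx":0,"wy":-3.6,"wz":0,"grip":-1},{"dx":1.36,"dy":0,"dz":0.26,"wx":0,"wy":-4.4,"wz":0,"grip":-1}]' 40
python3 -c "from h import *; st()"
python3 -m handwheel '[{"dx":0.25,"dy":0,"dz":0.01,"wx":0,"wy":-0.8,"wz":0,"grip":-1},{"dx":0.51,"dy":0,"dz":0.04,"wx":0,"wy":-1.6,"wz":0,"grip":-1},{"dx":0.75,"dy":0,"dz":0.08,"wx":0,"wy":-2.4,"wz":0,"grip":-1},{"dx":1.0,"dy":0,"dz":0.14,"wx":0,"wy":-3.2,"wz":0,"grip":-1},{"dx":1.24,"dy":0,"dz":0.22,"wx":0,"wy":-4,"wz":0,"grip":-1},{"dx":1.48,"dy":0,"dz":0.31,"wx":0,"wy":-4.8,"wz":0,"grip":-1},{"dx":1.48,"dy":0,"dz":0.31,"wx":0,"wy":-4.8,"wz":0,"grip":-1},{"dx":1.48,"dy":0,"dz":0.31,"wx":0,"wy":-4.8,"wz":0,"grip":-1}]' 40
python3 - <<'E'
from h import *
mark(); st()
E
```

```text
clock: 4.58
position: [0.5829, 0.0235, 0.2598]
ee_rot: [0.061, 0.931, 0.31, -0.184]
wrist_force: [-2.8, -2.1, -6.4]
finger_gap: 0.0113
gripper_force: 39.1
hub frame TCP x,y,z [-0.001   0.041   0.0998] R 0.1079 ang -22.4 tool z in hub [-0.002 -0.38  -0.925] y.n 1.0 err hub in tool [-1.000e-04  1.100e-03  1.079e-01]
gap 0.0113 grip 39.1318416595459 F hub [-0.01 -3.5  -6.36] M hub [0.491 0.004 0.012] tau about axle 0.58 0.089 j [ 0.04  0.64 -0.39  1.39  0.35  1.54 -1.34]
clock: 5.25
position: [0.6127, 0.046, 0.2324]
ee_rot: [0.123, 0.873, 0.291, -0.373]
wrist_force: [-23.6, -19.7, -32.3]
finger_gap: 0.0114
gripper_force: 39.2
t 5.3 red deg None n 0 r None
hub frame TCP x,y,z [-0.001   0.0781  0.0726] R 0.1066 ang -47.1 tool z in hub [-0.001 -0.724 -0.69 ] y.n 1.0 err hub in tool [-0.0012  0.0011  0.1066]
gap 0.0111 grip 44.609286189079285 F hub [  1.19  -8.26 -10.21] M hub [ 1.53  -0.184  0.276] tau about axle 1.333 -0.198 j [-0.42  0.98  0.3   1.01  0.11  1.91 -1.09]
```

```bash

python3 -m handwheel '[{"dx":0,"dy":0,"dz":0,"wx":0,"wy":0,"wz":0,"grip":0},{"dx":0,"dy":0,"dz":0,"wx":0,"wy":0,"wz":0,"grip":1},{"dx":0,"dy":0,"dz":0,"wx":0,"wy":0,"wz":0,"grip":1},{"dx":0,"dy":0,"dz":0,"wx":0,"wy":0,"wz":0,"grip":1},{"dx":0,"dy":0,"dz":0,"wx":0,"wy":0,"wz":0,"grip":1},{"dx":0,"dy":0,"dz":-0.7,"wx":0,"wy":0,"wz":0,"grip":1},{"dx":0,"dy":0,"dz":-1.4,"wx":0,"wy":0,"wz":0,"grip":1},{"dx":0,"dy":0,"dz":-2,"wx":0,"wy":0,"wz":0,"grip":1}]' 40
python3 - <<'E'
from h import *
mark(save="pics/e.png"); st()
E
```

```text
clock: 5.97
position: [0.6632, 0.104, 0.3233]
ee_rot: [0.175, 0.888, 0.331, -0.267]
wrist_force: [3.0, 1.7, 1.1]
finger_gap: 0.0855
gripper_force: 0.0
t 6.02 red deg -47.35635238525935 n 12 r 0.14024160989161463
hub frame TCP x,y,z [-0.0264  0.166   0.1792] R 0.2443 ang -42.8 tool z in hub [ 0.185 -0.545 -0.818] y.n 0.9824 err hub in tool [-0.0382 -0.0197  0.2419]
gap 0.0855 grip 0.0 F hub [-6.6   4.07 11.36] M hub [ 0.564  0.409 -0.095] tau about axle 1.718 1.155 j [-0.49  0.87  0.22  0.87  0.21  1.91 -1.12]
```

View pics/e.png

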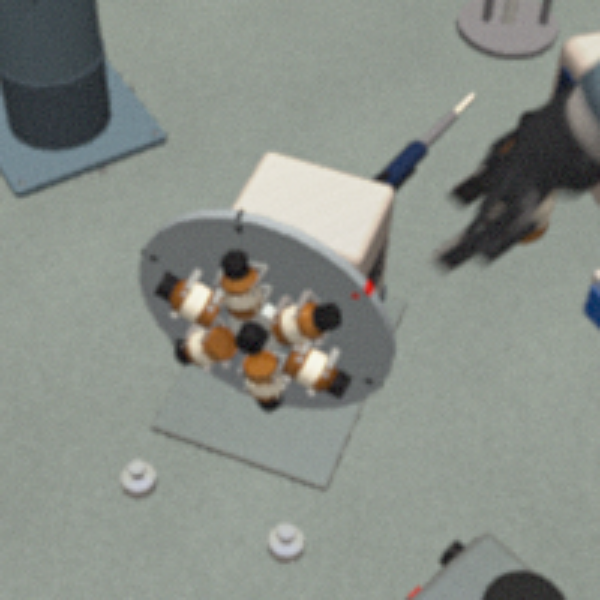

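Red is now at about -47° (crop (368,288)) and the wheel stays put, so the turn worked. The arm swung a little wide of its path while withdrawing, with joint 6 at its limit. I'll bring it back.

```bash

python3 -m handwheel '[{"dx":-0.9,"dy":0,"dz":-0.4,"wx":0,"wy":1.4,"wz":0,"grip":1},{"dx":-1.8,"dy":0,"dz":-0.2,"wx":0,"wy":2.8,"wz":0,"grip":1},{"dx":-2.6,"dy":0,"dz":0.1,"wx":0,"wy":4.2,"wz":0,"grip":1},{"dx":-2.6,"dy":0,"dz":0.16,"wx":0,"wy":5.2,"wz":0,"grip":1},{"dx":-2.6,"dy":0,"dz":0.16,"wx":0,"wy":5.2,"wz":0,"grip":1},{"dx":-2.6,"dy":0,"dz":0.16,"wx":0,"wy":5.2,"wz":0,"grip":1},{"dx":-2.6,"dy":0,"dz":0.16,"wx":0,"wy":5.2,"wz":0,"grip":1}]' 40
python3 - <<'E'
from h import *
mark(); st()
E
```

```text
clock: 6.6
position: [0.6112, 0.0693, 0.3715]
ee_rot: [0.09, 0.925, 0.366, -0.054]
wrist_force: [1.1, 0.7, -0.7]
finger_gap: 0.0851
gripper_force: 0.0
t 6.65 red deg -47.35635238525935 n 12 r 0.14024160989161463
hub frame TCP x,y,z [-0.0207  0.0917  0.2108] R 0.2299 ang -23.5 tool z in hub [ 0.144 -0.151 -0.978] y.n 0.9848 err hub in tool [-0.0569 -0.0171  0.223 ]
gap 0.0855 grip 0.0 F hub [-1.31  0.5  -1.24] M hub [0.146 0.178 0.03 ] tau about axle -0.074 -0.22 j [-0.41  0.42  0.18  1.41  0.12  1.4  -1.09]
```

```bash
cat >> h.py <<'E'
from scipy.spatial.transform import Rotation as Rn
def goal(a,R):
    "units from the present pose to a tool pose at wheel angle a (deg), radius R, tool z to the hub, y = N"
    s=observe(); q=s["ee_rot"]; M=Rn.from_quat(np.r_[q[1:],q[0]])
    a=np.radians(a); u=-np.sin(a)*T+np.cos(a)*np.array([0,0,1.])
    y=N/np.linalg.norm(N); z=-u; G=Rn.from_matrix(np.stack([np.cross(y,z),y,z],1))
    print("goal",round(np.degrees(a)),R,"d",np.round(M.inv().apply(H+R*u-s["position"])/.03,2),"w",np.round(np.degrees((M.inv()*G).as_rotvec())/5,2))
E
python3 -c "from h import *
goal(0,.18);goal(10,.175);goal(20,.17)"
```

```text
goal 0 0.18 d [-2.89  0.19  1.57] w [1.56 1.84 1.25]
goal 10 0.175 d [-3.85  0.03  1.97] w [1.45 3.83 1.39]
goal 20 0.17 d [-4.68 -0.13  2.52] w [1.33 5.83 1.52]
```

```bash

python3 -m handwheel '[{"dx":-1,"dy":0.05,"dz":0.5,"wx":0.5,"wy":0.6,"wz":0.4,"grip":1},{"dx":-2,"dy":0.1,"dz":1,"wx":1,"wy":1.2,"wz":0.8,"grip":1},{"dx":-2.89,"dy":0.19,"dz":1.57,"wx":1.56,"wy":1.84,"wz":1.25,"grip":1},{"dx":-3.85,"dy":0.03,"dz":1.97,"wx":1.45,"wy":2.9,"wz":1.39,"grip":1},{"dx":-3.85,"dy":0.03,"dz":1.97,"wx":1.45,"wy":3.83,"wz":1.39,"grip":1},{"dx":-4.68,"dy":-0.13,"dz":2.52,"wx":1.33,"wy":5,"wz":1.52,"grip":1},{"dx":-4.68,"dy":-0.13,"dz":2.52,"wx":1.33,"wy":5.83,"wz":1.52,"grip":1},{"dx":-4.68,"dy":-0.13,"dz":2.52,"wx":1.33,"wy":5.83,"wz":1.52,"grip":1},{"dx":-4.68,"dy":-0.13,"dz":2.52,"wx":1.33,"wy":5.83,"wz":1.52,"grip":1},{"dx":-4.68,"dy":-0.13,"dz":2.52,"wx":1.33,"wy":5.83,"wz":1.52,"grip":1}]' 40
python3 - <<'E'
from h import *
mark(); st(); goal(20,.109)
E
```

```text
clock: 7.48
position: [0.5056, -0.0369, 0.3204]
ee_rot: [-0.054, 0.934, 0.313, 0.165]
wrist_force: [0.0, 0.2, -0.3]
finger_gap: 0.0854
gripper_force: 0.0
t 7.53 red deg -47.35635238525935 n 12 r 0.14024160989161463
hub frame TCP x,y,z [ 0.0007 -0.0569  0.1605] R 0.1702 ang 19.5 tool z in hub [ 0.001  0.342 -0.94 ] y.n 1.0 err hub in tool [-0.0015 -0.0009  0.1702]
gap 0.0853 grip 0.0 F hub [ 0.65 -0.6   0.34] M hub [-0.363  0.004 -0.071] tau about axle -0.287 0.076 j [-0.06  0.06  0.22  2.02 -0.35  0.84 -0.57]
goal 20 0.109 d [-0.05 -0.03  2.04] w [ 0.02 -0.    0.02]
```

```bash

python3 -m handwheel '[{"dx":0,"dy":0,"dz":0.7,"wx":0,"wy":0,"wz":0,"grip":1},{"dx":-0.05,"dy":-0.03,"dz":1.4,"wx":0,"wy":0,"wz":0,"grip":1},{"dx":-0.05,"dy":-0.03,"dz":2.04,"wx":0,"wy":0,"wz":0,"grip":1},{"dx":-0.05,"dy":-0.03,"dz":2.04,"wx":0,"wy":0,"wz":0,"grip":1},{"dx":-0.05,"dy":-0.03,"dz":2.04,"wx":0,"wy":0,"wz":0,"grip":-0.5},{"dx":-0.05,"dy":-0.03,"dz":2.04,"wx":0,"wy":0,"wz":0,"grip":-1},{"dx":-0.05,"dy":-0.03,"dz":2.04,"wx":0,"wy":0,"wz":0,"grip":-1},{"dx":-0.05,"dy":-0.03,"dz":2.04,"wx":0,"wy":0,"wz":0,"grip":-1},{"dx":-0.05,"dy":-0.03,"dz":2.04,"wx":0,"wy":0,"wz":0,"grip":-1},{"dx":-0.05,"dy":-0.03,"dz":2.04,"wx":0,"wy":0,"wz":0,"grip":-1},{"dx":-0.05,"dy":-0.03,"dz":2.04,"wx":0,"wy":0,"wz":0,"grip":-1}]' 40
python3 - <<'E'
from h import *
mark(); st(); goal(-20,.109)
E
```

```text
clock: 8.45
position: [0.5185, -0.0249, 0.2628]
ee_rot: [-0.055, 0.934, 0.312, 0.165]
wrist_force: [-5.0, 2.0, 9.1]
finger_gap: 0.0113
gripper_force: 39.7
t 8.5 red deg -47.52696899764077 n 11 r 0.14004520102307258
hub frame TCP x,y,z [-0.001  -0.0395  0.1028] R 0.1102 ang 21.0 tool z in hub [-0.     0.344 -0.939] y.n 1.0 err hub in tool [0.0018 0.001  0.1101]
gap 0.0113 grip 39.60063636302948 F hub [-4.88 -2.56  7.21] M hub [-0.437  0.959  0.327] tau about axle -0.459 -0.022 j [-0.06  0.15  0.2   2.07 -0.42  0.71 -0.5 ]
goal -20 0.109 d [2.4  0.03 0.89] w [-0.   -8.02 -0.01]
```

```bash

python3 -m handwheel '[{"dx":0.13,"dy":0,"dz":0,"wx":0,"wy":-0.4,"wz":0,"grip":-1},{"dx":0.38,"dy":0,"dz":0.02,"wx":0,"wy":-1.2,"wz":0,"grip":-1},{"dx":0.63,"dy":0,"dz":0.06,"wx":0,"wy":-2,"wz":0,"grip":-1},{"dx":0.88,"dy":0,"dz":0.11,"wx":0,"wy":-2.8,"wz":0,"grip":-1},{"dx":1.12,"dy":0,"dz":0.18,"wx":0,"wy":-3.6,"wz":0,"grip":-1},{"dx":1.36,"dy":0,"dz":0.26,"wx":0,"wy":-4.4,"wz":0,"grip":-1},{"dx":1.59,"dy":0,"dz":0.37,"wx":0,"wy":-5.2,"wz":0,"grip":-1},{"dx":1.82,"dy":0,"dz":0.49,"wx":0,"wy":-6,"wz":0,"grip":-1}]' 40
python3 -c "from h import *; st()"
python3 -m handwheel '[{"dx":0.25,"dy":0,"dz":0.01,"wx":0,"wy":-0.8,"wz":0,"grip":-1},{"dx":0.51,"dy":0,"dz":0.04,"wx":0,"wy":-1.6,"wz":0,"grip":-1},{"dx":0.75,"dy":0,"dz":0.08,"wx":0,"wy":-2.4,"wz":0,"grip":-1},{"dx":1.0,"dy":0,"dz":0.14,"wx":0,"wy":-3.2,"wz":0,"grip":-1},{"dx":1.24,"dy":0,"dz":0.22,"wx":0,"wy":-4,"wz":0,"grip":-1},{"dx":1.48,"dy":0,"dz":0.31,"wx":0,"wy":-4.8,"wz":0,"grip":-1},{"dx":1.48,"dy":0,"dz":0.31,"wx":0,"wy":-4.8,"wz":0,"grip":-1},{"dx":1.48,"dy":0,"dz":0.31,"wx":0,"wy":-4.8,"wz":0,"grip":-1}]' 40
python3 - <<'E'
from h import *
mark(); st()
E
```

```text
clock: 9.17
position: [0.5628, 0.0084, 0.2674]
ee_rot: [0.028, 0.945, 0.315, -0.085]
wrist_force: [-5.5, -0.7, -0.2]
finger_gap: 0.0114
gripper_force: 39.6
hub frame TCP x,y,z [-0.001   0.0159  0.1074] R 0.1086 ang -8.4 tool z in hub [-0.001 -0.178 -0.984] y.n 1.0 err hub in tool [0.0035 0.001  0.1085]
gap 0.0114 grip 39.6305912733078 F hub [-2.76 -4.77 -0.18] M hub [-0.742  0.67  -0.128] tau about axle -0.233 0.509 j [-0.33  0.45  0.25  1.62 -0.01  1.24 -1.02]
clock: 9.83
position: [0.5976, 0.0345, 0.2488]
ee_rot: [0.092, 0.907, 0.303, -0.278]
wrist_force: [-3.6, 2.3, -2.9]
finger_gap: 0.0114
gripper_force: 40.4
t 9.88 red deg None n 0 r None
hub frame TCP x,y,z [-0.0009  0.0591  0.0891] R 0.1069 ang -33.6 tool z in hub [-0.002 -0.559 -0.829] y.n 1.0 err hub in tool [0.0008 0.0011 0.1069]
gap 0.0114 grip 40.199015736579895 F hub [-3.06 -2.31 -3.9 ] M hub [ 1.035  0.573 -0.407] tau about axle 1.01 -0.024 j [-0.4   0.79  0.28  1.23  0.07  1.68 -1.09]
```

```bash

python3 -m handwheel '[{"dx":0,"dy":0,"dz":0,"wx":0,"wy":0,"wz":0,"grip":0},{"dx":0,"dy":0,"dz":0,"wx":0,"wy":0,"wz":0,"grip":1},{"dx":0,"dy":0,"dz":0,"wx":0,"wy":0,"wz":0,"grip":1},{"dx":0,"dy":0,"dz":-0.3,"wx":0,"wy":0,"wz":0,"grip":1},{"dx":0,"dy":0,"dz":-0.7,"wx":0,"wy":0,"wz":0,"grip":1},{"dx":0,"dy":0,"dz":-1.2,"wx":0,"wy":0,"wz":0,"grip":1},{"dx":0,"dy":0,"dz":-1.7,"wx":0,"wy":0,"wz":0,"grip":1},{"dx":0,"dy":0,"dz":-1.7,"wx":0,"wy":0,"wz":0,"grip":1}]' 40
python3 - <<'E'
from h import *
mark(save="pics/f.png"); st(); goal(0,.18); goal(20,.17)
E
```

```text
clock: 10.55
position: [0.6226, 0.0515, 0.2954]
ee_rot: [0.093, 0.908, 0.303, -0.274]
wrist_force: [0.5, 0.0, 0.8]
finger_gap: 0.0854
gripper_force: 0.0
t 10.6 red deg -71.9263862010706 n 2 r 0.1362552140621186
hub frame TCP x,y,z [0.0006 0.0885 0.134 ] R 0.1606 ang -33.5 tool z in hub [ 0.002 -0.555 -0.832] y.n 1.0 err hub in tool [ 0.0007 -0.0008  0.1606]
gap 0.0857 grip 0.0 F hub [ 0.32 -0.01 -0.66] M hub [ 0.596 -0.001 -0.002] tau about axle 0.538 -0.058 j [-0.41  0.81  0.28  1.09  0.07  1.8  -1.08]
goal 0 0.18 d [-3.31 -0.01  0.36] w [ 0.03  6.75 -0.02]
goal 20 0.17 d [-4.54 -0.01  2.  ] w [ 0.03 10.74 -0.02]
```

View pics/f.png

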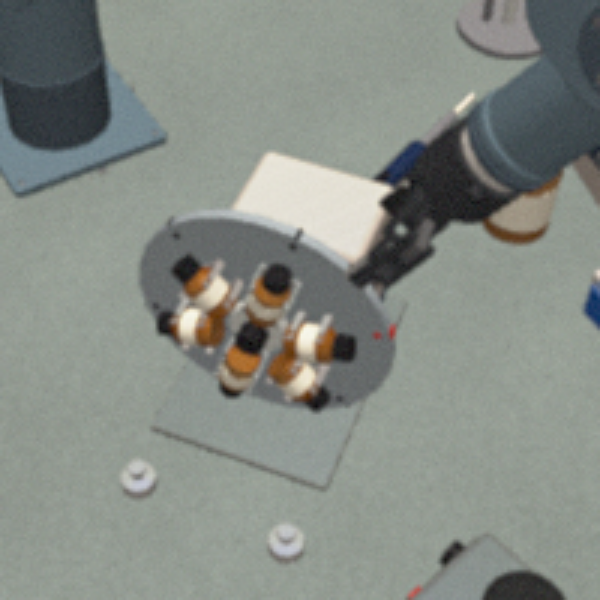

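Red is now at right (crop (390,332)), about -72°. The wheel is sagging back the other way, as expected. I'll move to a standby pose near the top while it settles.

```bash
sed -i 's/>150)&(h\[...,2\]>90/>120)\&(h[...,2]>70/' h.py
python3 -m handwheel '[{"dx":-0.9,"dy":0,"dz":-0.2,"wx":0,"wy":1.2,"wz":0,"grip":1},{"dx":-1.5,"dy":0,"dz":-0.1,"wx":0,"wy":2.4,"wz":0,"grip":1},{"dx":-1.85,"dy":0,"dz":-0.1,"wx":0,"wy":3.7,"wz":0,"grip":1},{"dx":-1.85,"dy":0,"dz":-0.1,"wx":0,"wy":3.7,"wz":0,"grip":1},{"dx":-1.85,"dy":0,"dz":-0.1,"wx":0,"wy":3.7,"wz":0,"grip":1},{"dx":-1.85,"dy":0,"dz":-0.1,"wx":0,"wy":3.7,"wz":0,"grip":1},{"dx":-1.85,"dy":0,"dz":-0.1,"wx":0,"wy":3.7,"wz":0,"grip":1},{"dx":-1.85,"dy":0,"dz":-0.1,"wx":0,"wy":3.7,"wz":0,"grip":1},{"dx":-1.85,"dy":0,"dz":-0.1,"wx":0,"wy":3.7,"wz":0,"grip":1},{"dx":-1.85,"dy":0,"dz":-0.1,"wx":0,"wy":3.7,"wz":0,"grip":1},{"dx":-1.85,"dy":0,"dz":-0.1,"wx":0,"wy":3.7,"wz":0,"grip":1},{"dx":-1.85,"dy":0,"dz":-0.1,"wx":0,"wy":3.7,"wz":0,"grip":1}]' 40
python3 -c "from h import *; mark()"
python3 -m handwheel '[{"dx":0,"dy":0,"dz":0,"wx":0,"wy":0,"wz":0,"grip":1},{"dx":0,"dy":0,"dz":0,"wx":0,"wy":0,"wz":0,"grip":1},{"dx":0,"dy":0,"dz":0,"wx":0,"wy":0,"wz":0,"grip":1},{"dx":0,"dy":0,"dz":0,"wx":0,"wy":0,"wz":0,"grip":1},{"dx":0,"dy":0,"dz":0,"wx":0,"wy":0,"wz":0,"grip":1},{"dx":0,"dy":0,"dz":0,"wx":0,"wy":0,"wz":0,"grip":1},{"dx":0,"dy":0,"dz":0,"wx":0,"wy":0,"wz":0,"grip":1},{"dx":0,"dy":0,"dz":0,"wx":0,"wy":0,"wz":0,"grip":1},{"dx":0,"dy":0,"dz":0,"wx":0,"wy":0,"wz":0,"grip":1},{"dx":0,"dy":0,"dz":0,"wx":0,"wy":0,"wz":0,"grip":1},{"dx":0,"dy":0,"dz":0,"wx":0,"wy":0,"wz":0,"grip":1},{"dx":0,"dy":0,"dz":0,"wx":0,"wy":0,"wz":0,"grip":1}]' 40
python3 -c "from h import *; mark(); st(); goal(-15,.109)"
```

```text
clock: 11.6
position: [0.5852, 0.024, 0.3257]
ee_rot: [0.043, 0.94, 0.313, -0.127]
wrist_force: [-0.8, -0.1, 0.9]
finger_gap: 0.0855
gripper_force: 0.0
t 11.65 red deg -57.66750313091401 n 11 r 0.13369547037864823
clock: 12.65
position: [0.5851, 0.0239, 0.3259]
ee_rot: [0.043, 0.94, 0.313, -0.127]
wrist_force: [-1.3, 0.4, 0.5]
finger_gap: 0.0855
gripper_force: 0.0
t 12.7 red deg -56.555694703716874 n 14 r 0.13497070644945605
hub frame TCP x,y,z [1.000e-04 4.290e-02 1.659e-01] R 0.1714 ang -14.5 tool z in hub [ 0.001 -0.266 -0.964] y.n 1.0 err hub in tool [ 0.0028 -0.0002  0.1714]
gap 0.0855 grip 0.0 F hub [ 0.58 -0.26  0.62] M hub [0.311 0.02  0.028] tau about axle 0.381 0.07 j [-0.36  0.5   0.26  1.42  0.01  1.47 -1.04]
goal -15 0.109 d [ 0.07 -0.    2.08] w [ 0.01  0.09 -0.03]
```

The two stops, red at -3.4° and -56.5°, put straight down at red ≈ -30°. The half angle of 26.6° agrees with the stated 26–37°. I'll grip here and turn the wheel by +26.5°.

```bash

python3 -m handwheel '[{"dx":0.07,"dy":0,"dz":0.7,"wx":0,"wy":0.1,"wz":0,"grip":1},{"dx":0.07,"dy":0,"dz":1.4,"wx":0,"wy":0.1,"wz":0,"grip":1},{"dx":0.07,"dy":0,"dz":2.08,"wx":0,"wy":0.1,"wz":0,"grip":1},{"dx":0.07,"dy":0,"dz":2.08,"wx":0,"wy":0.1,"wz":0,"grip":1},{"dx":0.07,"dy":0,"dz":2.08,"wx":0,"wy":0.1,"wz":0,"grip":-0.5},{"dx":0.07,"dy":0,"dz":2.08,"wx":0,"wy":0.1,"wz":0,"grip":-1},{"dx":0.07,"dy":0,"dz":2.08,"wx":0,"wy":0.1,"wz":0,"grip":-1},{"dx":0.07,"dy":0,"dz":2.08,"wx":0,"wy":0.1,"wz":0,"grip":-1},{"dx":0.07,"dy":0,"dz":2.08,"wx":0,"wy":0.1,"wz":0,"grip":-1},{"dx":0.07,"dy":0,"dz":2.08,"wx":0,"wy":0.1,"wz":0,"grip":-1},{"dx":0.07,"dy":0,"dz":2.08,"wx":0,"wy":0.1,"wz":0,"grip":-1}]' 50
python3 -c "from h import *; mark(); st()"
python3 -m handwheel '[{"dx":-0.13,"dy":0,"dz":0,"wx":0,"wy":0.4,"wz":0,"grip":-1},{"dx":-0.32,"dy":0,"dz":0.01,"wx":0,"wy":1,"wz":0,"grip":-1},{"dx":-0.57,"dy":0,"dz":0.04,"wx":0,"wy":1.8,"wz":0,"grip":-1},{"dx":-0.82,"dy":0,"dz":0.09,"wx":0,"wy":2.6,"wz":0,"grip":-1},{"dx":-1.06,"dy":0,"dz":0.16,"wx":0,"wy":3.4,"wz":0,"grip":-1},{"dx":-1.30,"dy":0,"dz":0.24,"wx":0,"wy":4.2,"wz":0,"grip":-1},{"dx":-1.48,"dy":0,"dz":0.31,"wx":0,"wy":4.8,"wz":0,"grip":-1},{"dx":-1.62,"dy":0,"dz":0.38,"wx":0,"wy":5.3,"wz":0,"grip":-1},{"dx":-1.62,"dy":0,"dz":0.38,"wx":0,"wy":5.3,"wz":0,"grip":-1},{"dx":-1.62,"dy":0,"dz":0.38,"wx":0,"wy":5.3,"wz":0,"grip":-1},{"dx":-1.62,"dy":0,"dz":0.38,"wx":0,"wy":5.3,"wz":0,"grip":-1},{"dx":-1.62,"dy":0,"dz":0.38,"wx":0,"wy":5.3,"wz":0,"grip":-1}]' 50
python3 -c "from h import *; mark(save='pics/g.png'); st()"
```

```text
clock: 13.62
position: [0.5733, 0.0162, 0.2659]
ee_rot: [0.041, 0.941, 0.314, -0.123]
wrist_force: [-2.0, 3.6, 4.1]
finger_gap: 0.011
gripper_force: 50.2
t 13.67 red deg -56.586353172281584 n 15 r 0.1342380293676186
hub frame TCP x,y,z [-0.0009  0.029   0.1059] R 0.1098 ang -15.3 tool z in hub [-0.    -0.257 -0.966] y.n 1.0 err hub in tool [-0.0008  0.0009  0.1098]
gap 0.0112 grip 50.256357192993164 F hub [-4.56 -0.11  5.97] M hub [-0.046  0.807 -0.247] tau about axle 0.138 0.184 j [-0.35  0.51  0.25  1.54  0.01  1.33 -1.04]
clock: 14.67
position: [0.5335, -0.0137, 0.2691]
ee_rot: [-0.032, 0.944, 0.315, 0.097]
wrist_force: [-10.5, 3.4, 20.1]
finger_gap: 0.0112
gripper_force: 52.6
t 14.72 red deg -31.203956340279223 n 14 r 0.13588934335408978
hub frame TCP x,y,z [-0.0009 -0.0208  0.1091] R 0.1111 ang 10.8 tool z in hub [ 0.     0.203 -0.979] y.n 1.0 err hub in tool [-0.0017  0.0008  0.1111]
gap 0.0112 grip 52.59036362171173 F hub [-9.01 -5.89 21.15] M hub [-0.873  1.835  0.393] tau about axle -0.671 0.203 j [-0.16  0.21  0.21  1.95 -0.23  0.84 -0.75]
```

View pics/g.png

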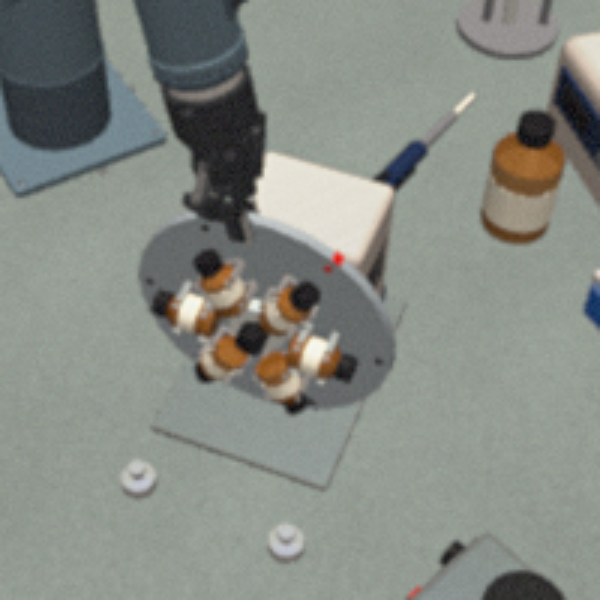

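The picture shows the fingers gripping the rim near the top (crop (240,225)) and red at (338,258), which is -31°. That is within about 1° of the bisected angle, and the bystanders visible in this crop have not moved.

```bash
python3 -c "from h import *; print(ticket.close_job())"
```

```text
the job is handed in; nothing more can be done
None
```

The job is handed in with the gripper holding the wheel still and its heavy side within about 1° of straight down by my estimate (red mark at -31°, straight down at about -30°); the hand-in reported no verdict.

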